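Zero the specimen thickness gauge and hold its jaw open

ROBOT

A 6-joint arm with a two-finger parallel gripper is mounted at the origin on the work surface. World frame = base frame: x ahead of the robot, y to its left, z up, the work surface at z = 0. Lengths are in m, angles in rad, forces in N, time in s.
With the tool pointing down it reaches from about 0.35 to 0.875 m from the base axis. Payload 4.2 kg.
Tool frame: the origin (TCP) lies midway between the tips of the shut fingers; the grasp point (between the pads) lies 19 mm behind it; z points along the fingers, y is the line along which they close (so a half turn about z gives the same grasp; the last joint's range is limited). The gripper opens to 85 mm and grips with 20 to 120 N. Pads are 22 mm wide; open, the fingers measure 114 mm over their backs; the gripper's body (76 mm by 85 mm) begins 54 mm behind the grasp point. The pads swing forward as they close: fully open they stand 13 mm farther back than shut.
Start: joints at [1.495, 0.385, 0.008, 0, -1.194, -0.259], TCP at [0.205, 0.59, 0.231] pointing down, gripper open.
Joint ranges: [-3.14, 3.14], [-1.21, 2.06], [-1.07, 1.41], [-3.16, 2.05], [-2.99, -0.16], [-3.1, 3.1]. Speed limits (rad/s): [2.79, 2.79, 3.14, 3.14, 3.14, 3.14].

INTERFACE

Orientations are given as a unit quaternion [w, x, y, z].
In Python, from cell import read_state, snapshot, finish_job gives the robot as it stands. The module is installed in compiled form; this text tells all that it offers.
- The arm moves only by the shell command python3 -m handwheel 'ROWS' [FORCE]. ROWS is a JSON object of lists of equal length, an entry for each row: "dp": the shift along the tool's x, y, z in mm, a list of three; "twist": the turn, a rotation vector about the tool's x, y, z in degrees, a list of three; "grip": the finger opening in mm, from 0 to 85.4. In form: {"dp": [[x, y, z], ...], "twist": [[ax, ay, az], ...], "grip": [grip, ...]}. A call has 1 to 8 rows; each row shifts and turns the commanded pose from where the row before left it, along the tool's axes as they then stand; what a row does not reach is not made up. A row lasts 1/8 s, in which the tool goes at most 62.5 mm and 10.7 degrees, less where a joint would pass 70% of its speed; a pose out of reach is approached as far as the arm can. A call is refused whole if a number of a shift passes 62.5 or a number of a turn 10.7, either way. A call with a gripper value outside its range is refused whole. The fingers move at their own pace and stop on an object; FORCE is the grip in N (left out, the last holds). Time passes only in rows, so rows that do not move let the fingers close. It gives the time, the measured TCP pose, the force, the opening and the grip force at its end, in the units of the state.
- read_state(): the state, without advancing time (a new reading comes with each control period).
- snapshot(name): name is "scene" or "top" or "wrist"; returns a dict with "color" (384x512x3 uint8, blue, green, red), "intrinsics" (3x3 intrinsics, pixels), "eye" and "attitude" of the camera in the world; the wrist camera has in their place "hand_eye" (4x4, takes a point from camera to tool coordinates, whose origin is the TCP and whose axes are the flange's). Camera axes: x right, y down, z forward; pixel columns grow to the right and rows downward; lengths in m; the calibration is good to about 2 mm. A picture is of the moment at which its call begins: read the wrist's pose just before it. There is no depth.
- finish_job(): hands the job in; it is judged then, once.
The state is a dict: "time_s": time; "q": joint angles; "joint_velocities": joint speeds; "effort": joint torques, N m; "eef_pos": TCP position; "orientation": TCP orientation; "wrist_force": force on the tool from outside, world axes, zero at the start; "ft_torque": the same for the moment, N m; "grip_width": opening from 0.0 (shut) to 1.0 (fully open); "grasp_force": force on a finger pad.
Only numpy, scipy, OpenCV 4.12 (cv2) and the standard library are available. Lean on these libraries where they do the work, as an engineer would, in place of code of your own. Each camera call takes 0.05 s, during which the arm holds its last target. There are 200 camera calls.

TASK

Zero the bench thickness gauge while its lifting arm is still at rest: take the square-handled stylus out of its wooden stand, push the small recessed zero button on top of the gauge head fully down with the stylus tip for about half a second, and stand the stylus back in its stand. Then, with the gripper itself, swing the gauge's sprung lifting arm (the bar with an upright pin at its end) all the way round to its stop, so that the jaw is open for a specimen, and finish while holding it there - do not let go. Leave the fossils and the other small things around the gauge where they are.

Things in the scene. Friction and masses are not known exactly. Their poses are not given: they have to be found in the camera images.
- gauge: bench thickness gauge, bolted down; grey base 170 x 110 x 25 mm, a column at the back carrying a head 145 (x) x 80 (y) mm whose flat aluminium top lies 137 mm above the table; head spans x -60..85 mm, y -40..40 mm. Origin: centre of the base's underside; x from front to back (column at +x), y to its left, z up. Its place and yaw (up to 0.35 rad either way) vary
- zero_mouth (a point): centre of the mouth of the zero button's recess, level with the head's top (137 mm up), at (-35, 15, 137) mm in the gauge's frame; a round hole 14 mm wide. The button's flat top lies 6.5 mm below the mouth
- zero_top (a point): centre of the flat top of the grey round zero button, 11.6 mm across, inside the recess, too deep for a fingertip; moves down 4 mm when pressed, sprung back
- zero_travel (a joint): how far the zero button is pushed down, m: 0 up, 0.004 fully down; a spring of 1 N at the top to 3 N at the bottom pushes it up
- lift_pin (a point): the lifting arm is a flat steel bar 80 x 14 x 8 mm lying just above the head (its top 149 mm above the table) with an upright steel pin 12 mm in diameter at its end, whose top stands 184 mm above the table. This point is on the upright pin's own axis, 167 mm above the table, 80 mm from the turning axis; the pin is free to be gripped or pushed from 149 mm to 184 mm height and moves with the arm
- lift_axis (a point): the arm's vertical turning axis, at (40, -10, 149) mm in the gauge's frame
- lift_turn (a joint): angle of the lifting arm, rad: 0 at rest, where the arm points along the gauge's -y (to its right); grows clockwise seen from above, the pin going towards the gauge's front (-x), to a hard stop at 1.0 rad. A spring drives it back to 0 with 0.15 N m at rest and 0.40 N m at the stop (about 2 to 5 N at the pin). Turning it raises the gauge's spindle
- stylus: loose metal stylus, 105 mm long, 50 g, standing upright in its stand; the lower 45 mm is a round steel shank 10 mm in diameter, narrowed to 6 mm over the last 14 mm at the tip; the upper 60 mm is a square aluminium handle 18 x 18 mm. Origin: centre of the tip's end; z up along it towards the handle; x and y square to the handle's flats. In the stand the handle's shoulder rests on the stand's top, so the handle spans 50 to 110 mm above the table
- stand: dark wooden block 55 x 55 x 50 mm, fixed, with one upright 14 mm through hole in its middle for the stylus; origin: centre of its underside. It is left or right of the gauge
- stand_hole0 (a point): centre of the mouth of the stand's hole, 50 mm above the table
- tray: shallow open paper tray 110 x 100 x 30 mm, fixed, holding three fossils, on the other side of the gauge; origin: centre of its underside
- fossil_coil: coiled fossil 38 mm across, in the tray; bystander
- fossil_shell: domed shell fossil 34 mm across, in the tray; bystander
- fossil_slab: pale slab 34 x 26 x 10 mm, in the tray; bystander
- brush: small brush 150 mm long lying in front of the gauge; bystander
- jar: glass jar 52 mm across, 75 mm high, behind the gauge; bystander
- gauge_block: steel block 35 x 9 x 30 mm standing behind the gauge; bystander
- lens: hand lens, round 48 mm head with a flat handle, lying to the left; bystander
Things that resemble listed ones, but are neither listed nor needed, are in the scene too. Of the things that look like the stylus, the larger one is meant.

How it is judged:
On the way, in this order (a step that is already met when the one before it is completed fails the run):
1. the zero button is pressed fully down with the stylus while the lifting arm is at rest (value of joint zero_travel above 0.003 m and contact force between stylus and zero_travel above 0.5 N and value of joint lift_turn below 0.1 rad), for 0.2 s.
2. the stylus stands in its stand again, released, the button is up and the arm still at rest (horizontal distance between stylus and stand_hole0 below 0.006 m and height (world z) of stylus below 0.012 m and angle between stylus's own z axis and vertical below 0.12 rad and contact force between the fingers and stylus below 0.1 N and value of joint zero_travel below 0.001 m and value of joint lift_turn below 0.1 rad), for 0.2 s.
3. the gripper holds the lifting arm at its stop (value of joint lift_turn above 0.93 rad and contact force between the fingers and lift_turn above 1 N and contact force between stylus and lift_turn below 0.1 N), for 0.3 s.
At the end, for the whole second after the job is handed in: The gripper holds the arm at its stop (lift_turn over 0.93 rad, still) with over 1 N; the stylus stands in its stand (within 6 mm of the hole, tip under 12 mm high, tilt under 0.12 rad), untouched by fingers and arm; the zero button is up (all of step 3 and horizontal distance between stylus and stand_hole0 below 0.006 m and height (world z) of stylus below 0.012 m and angle between stylus's own z axis and vertical below 0.12 rad and contact force between the fingers and stylus below 0.1 N and value of joint zero_travel below 0.001 m and velocity of joint lift_turn between -0.1 and 0.1 rad/s); the arm keeps its last pose, push and grip.
It fails at once if a fossil is moved more than 30 mm from its place (distance of any of fossil_coil, fossil_shell, fossil_slab from where it was at the start of the episode above 0.03 m).
It fails at once if the brush, jar, steel block or lens is moved more than 30 mm from its place (distance of any of brush, jar, gauge_block, lens from where it was at the start of the episode above 0.03 m).
It also fails if it takes over 58 s, if anything falls off the work surface, if the arm or the gripper's body presses on something with over 40 N, if the wrist force passes 120 N, or if a joint passes its speed limit or range.

## Working session

There is one attempt and no reset: what is moved stays moved. The work goes in short steps, Python scripts to look and compute and a shell command to move; the robot and the scene stay as the last step left them, time stands still between calls to the robot, and variables do not carry over. Pictures are saved under pics/ and viewed, at most 10 in all, crops included, and the job is handed in when it is done.

```bash
mkdir -p pics; cat > h.py <<'E'
import numpy as np,cv2,json
from cell import read_state,snapshot
from scipy.spatial.transform import Rotation as R
def rot(a):
    a=np.array(a,float)
    return a if a.shape==(3,3) else R.from_quat([a[1],a[2],a[3],a[0]]).as_matrix()
def tool():
    s=read_state(); return np.array(s['eef_pos']),rot(s['orientation'])
def cam(name):
    p,Rt=tool(); s=snapshot(name); K=np.array(s['intrinsics'])
    if name=='wrist':
        H=np.array(s['hand_eye']); Rc=Rt@H[:3,:3]; e=p+Rt@H[:3,3]
    else: Rc=rot(s['attitude']); e=np.array(s['eye'])
    return s['color'],K,Rc,e
def ray(px,K,Rc): return Rc@np.linalg.inv(K)@np.array([px[0],px[1],1.])
def onz(px,z,c):
    d=ray(px,c[1],c[2]); return c[3]+d*(z-c[3][2])/d[2]
def proj(P,c):
    v=c[1]@(c[2].T@(np.array(P)-c[3])); return v[:2]/v[2]
E
python3 - <<'E'
from h import *
import pickle
for n in ('scene','top'):
    c=cam(n); pickle.dump(c,open(n+'.pkl','wb')); print(n,c[1].tolist(),c[2].round(3).tolist(),c[3])
    cv2.imwrite(f'pics/{n}0.png',cv2.resize(c[0],(800,600),interpolation=cv2.INTER_CUBIC))
s=read_state();print(s)
E
```

```text
scene [[415.94008683755294, 0.0, 256.1721684417682], [0.0, 415.94008683755294, 191.30401119380733], [0.0, 0.0, 1.0]] [[0.63, 0.428, -0.648], [0.777, -0.364, 0.514], [-0.016, -0.827, -0.562]] [ 1.3003078  -0.57609672  0.71713006]
top [[424.62774904163757, 0.0, 266.103764616038], [0.0, 424.62774904163757, 186.38187686941697], [0.0, 0.0, 1.0]] [[-0.001, -0.984, 0.178], [-1.0, 0.003, 0.011], [-0.011, -0.178, -0.984]] [ 0.40279768 -0.01381101  1.070362  ]
{'time_s': 0.1, 'q': array([ 1.49463861e+00,  3.85471191e-01,  6.76041611e-03, -4.11547486e-04,
       -1.19402870e+00, -2.58611475e-01]), 'joint_velocities': array([-9.24012407e-04, -2.23628163e-03,  3.56518494e-03,  1.24506701e-03,
       -8.36345969e-05, -1.71586528e-03]), 'effort': array([-5.99225805e-04, -3.93321776e+01,  1.88929152e+01,  4.19795930e+00,
       -2.60126559e-03,  4.64633345e-06]), 'eef_pos': array([0.20515589, 0.58980988, 0.23033877]), 'orientation': array([ 9.84956864e-04,  9.86010745e-01, -1.66678823e-01, -1.01960891e-04]), 'wrist_force': array([ 0.12429774, -0.61907064, -0.2202441 ]), 'ft_torque': array([-0.04246937,  0.0169814 ,  0.01721484]), 'grasp_force': 0.0, 'grip_width': 1.0002897677043803}
```

View pics/scene0.png

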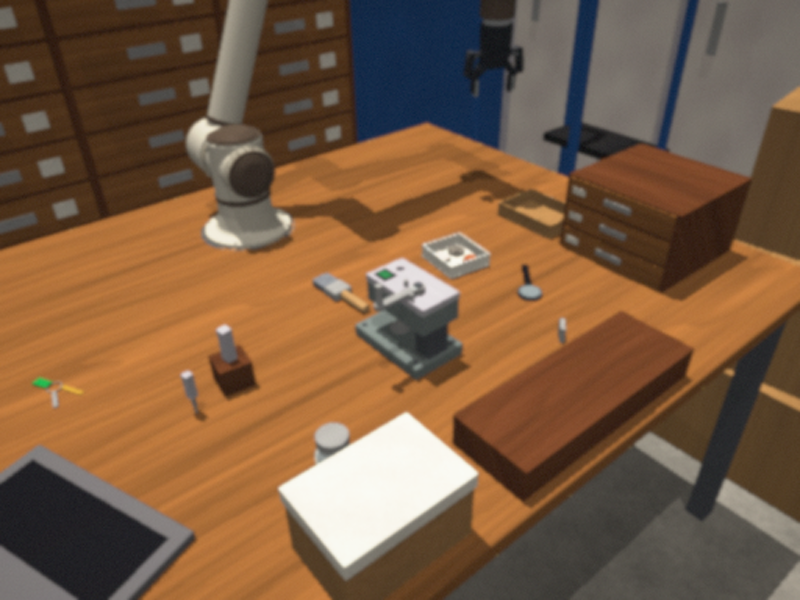

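View pics/top0.png

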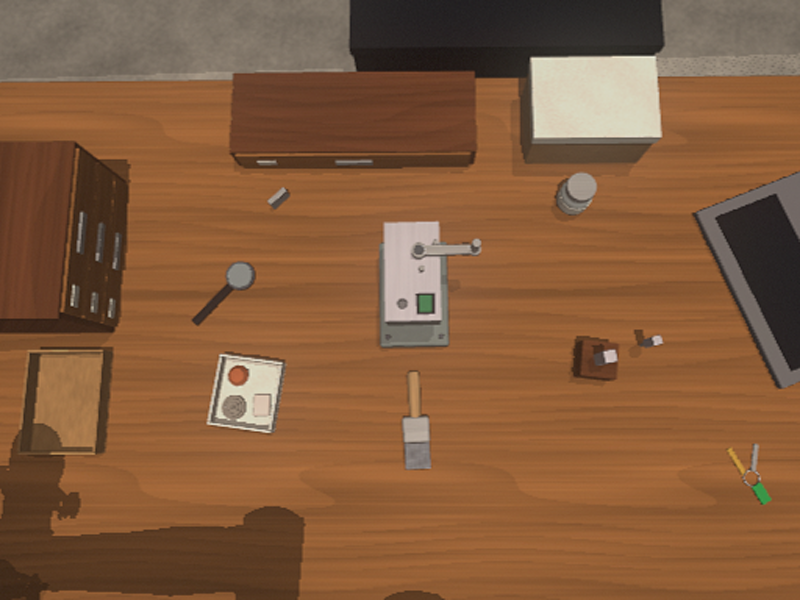

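The scene view shows the gauge at (410,310), a stylus in the stand at (228,350) and a smaller lookalike at (190,390). The top view shows these:
- **Stylus lookalikes:** the one in the stand is at (610,356), and the smaller one is at (655,341). The description points to the larger one, in the stand.
- **Button lookalikes:** there is a grey recess at (402,303) and a small dot at (421,268). The front-left recess at (402,303) matches the description.
- **Lifting arm pin:** (476,245).

```bash
python3 - <<'E'
from h import *
import pickle
c=pickle.load(open('top.pkl','rb')); im=c[0]
f=lambda x,y,z:print((x,y),z,onz((x*.64-.2,y*.64-.2),z,c).round(4))
for p in [(402,303),(419,250),(476,244)]: f(*p,{402:.137,419:.149,476:.184}[p[0]])
f(610,356,.110);f(655,341,.08)
# head top: bright grey mask
hsv=cv2.cvtColor(im,cv2.COLOR_BGR2HSV)
m=((hsv[...,1]<45)&(hsv[...,2]>120)).astype(np.uint8); m[:140]=0;m[207:]=0;m[:,:243]=0;m[:,283:]=0
m=cv2.morphologyEx(m,cv2.MORPH_CLOSE,np.ones((9,9)))
n=max(cv2.findContours(m,0,1)[0],key=cv2.contourArea)
P=np.array([onz(q[0],.137,c)[:2] for q in n],np.float32)
r=cv2.minAreaRect(P);print(r)
# stand brown top
a=cv2.resize(im[205:250,360:435],None,fx=8,fy=8,interpolation=cv2.INTER_CUBIC)
b=cv2.resize(im[135:225,235:320],None,fx=6,fy=6,interpolation=cv2.INTER_CUBIC)[:360]
b=cv2.resize(im[138:222,240:315],None,fx=7,fy=7,interpolation=cv2.INTER_CUBIC)[:600,:]
cv2.imwrite('pics/crop1.png',a)
E
```

```text
(402, 303) 0.137 [0.5555 0.0167 0.137 ]
(419, 250) 0.149 [ 0.6301 -0.0078  0.149 ]
(476, 244) 0.184 [ 0.6296 -0.0863  0.184 ]
(610, 356) 0.11 [ 0.4816 -0.2824  0.11  ]
(655, 341) 0.08 [ 0.5062 -0.3588  0.08  ]
((0.6014754176139832, 0.003869030624628067), (0.08602875471115112, 0.14680564403533936), 89.545654296875)
```

View pics/crop1.png

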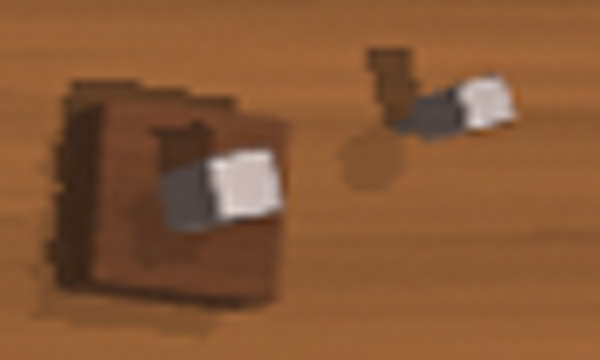

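The crop confirms the choice: the large stylus stands in the stand, with its handle top at crop (246,185). The smaller lookalike stands free at (485,100). I'll move over now.

```bash
python3 -m handwheel '{"dp":[[41,44,0],[41,44,0],[41,44,0],[41,44,0],[41,44,0],[41,44,0],[41,44,0],[41,44,0]],"twist":[[0,0,0],[0,0,0],[0,0,0],[0,0,0],[0,0,0],[0,0,0],[0,0,0],[0,0,0]],"grip":[85,85,85,85,85,85,85,85]}' 40
python3 -m handwheel '{"dp":[[24,46,0],[24,46,0],[24,46,0],[24,46,0],[24,46,0],[24,46,0],[24,46,0],[24,46,0]],"twist":[[0,0,0],[0,0,0],[0,0,0],[0,0,0],[0,0,0],[0,0,0],[0,0,0],[0,0,0]],"grip":[85,85,85,85,85,85,85,85]}' 40
python3 -m handwheel '{"dp":[[0,0,0],[0,0,0],[0,0,0],[0,0,0],[0,0,0],[0,0,0],[0,0,0]],"twist":[[0,0,10.7],[0,0,10.7],[0,0,10.7],[0,0,10.7],[0,0,10.7],[0,0,10.7],[0,0,0]],"grip":[85,85,85,85,85,85,85]}' 40
python3 - <<'E'
from h import *
import pickle
c=cam('wrist');pickle.dump(c,open('w1.pkl','wb'))
cv2.imwrite('pics/w1.png',cv2.resize(c[0],(800,600)))
p,Rt=tool();print(p,Rt.round(3).tolist(),c[3],read_state()['q'])
print(proj([.4816,-.2824,.11],c))
E
```

```text
time_s: 1.1
eef_pos: [0.3996, 0.1481, 0.2313]
orientation: [-0.0, 0.986, -0.166, 0.0]
wrist_force: [1.2, 0.0, -0.3]
grip_width: 0.995
grasp_force: 0.0
time_s: 2.1
eef_pos: [0.4597, -0.2623, 0.231]
orientation: [-0.0, 0.986, -0.167, -0.0]
wrist_force: [0.9, 0.1, -1.2]
grip_width: 0.997
grasp_force: 0.0
time_s: 2.98
eef_pos: [0.4596, -0.2605, 0.2309]
orientation: [0.0, 0.747, -0.664, -0.0]
wrist_force: [-0.3, -1.1, -0.5]
grip_width: 0.995
grasp_force: 0.0
[ 0.45965669 -0.26051399  0.2309792 ] [[0.118, -0.993, -0.001], [-0.993, -0.118, 0.0], [-0.0, 0.001, -1.0]] [ 0.46778482 -0.32777534  0.37334102] [-2.08434381e-01  2.21026601e-01 -2.27889627e-01 -1.51260301e-04
 -1.12263537e+00  3.27130824e-01]
[232.81736694 155.85836369]
```

View pics/w1.png

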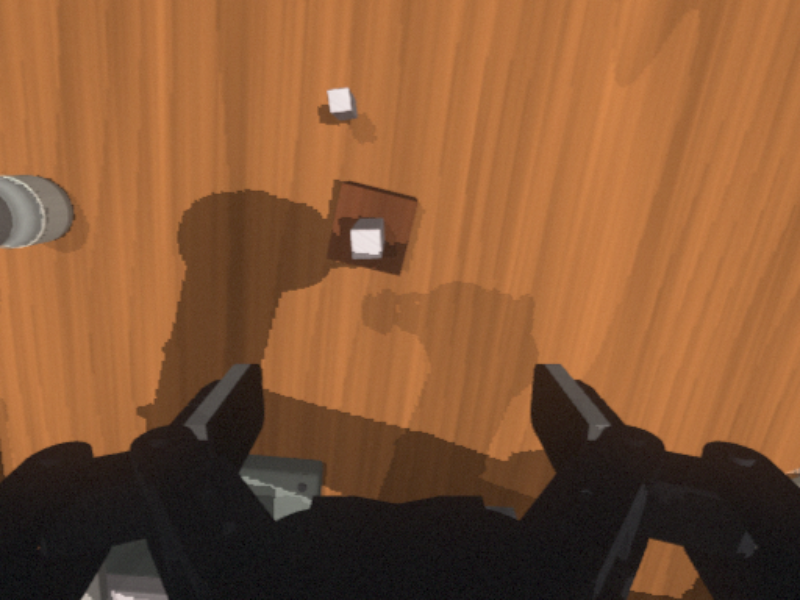

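The wrist view shows the stylus handle top at (367,239), with the stand around it and the small lookalike at (340,101). I'll fit the square.

```bash
python3 - <<'E'
from h import *
import pickle
c=pickle.load(open('w1.pkl','rb'));g=cv2.cvtColor(c[0],cv2.COLOR_BGR2HSV)
m=((g[...,2]>150)&(g[...,1]<70)).astype(np.uint8);k=np.zeros_like(m);k[130:175,215:260]=1;m*=k
n=max(cv2.findContours(m,0,1)[0],key=cv2.contourArea)
P=np.array([onz(q[0],.11,c)[:2] for q in n],np.float32);print(cv2.minAreaRect(P),P.mean(0))
t=np.array([*cv2.minAreaRect(P)[0],.069]);p,Rt=tool();print(Rt.T@(t-p)*1000)
M=cv2.minAreaRect(n);print(M,[onz(np.array(M[0]),z,c) for z in(.11,)])
# stand corners at z=.05
for q in [(345,181),(417,198),(400,275),(329,259)]: print(onz(np.array(q)*.64-.2,.05,c))
E
```

```text
((0.48064374923706055, -0.28372520208358765), (0.01821107603609562, 0.013803306967020035), 6.778719425201416) [ 0.48064914 -0.28422004]
[ 25.59215981 -18.20119212 161.95751744]
((234.0, 154.5), (15.0, 20.0), 90.0) [array([ 0.48064985, -0.28377321,  0.11      ])]
[ 0.50222788 -0.31419845  0.05      ]
[ 0.45114796 -0.3086307   0.05      ]
[ 0.45633269 -0.25225969  0.05      ]
[ 0.50894705 -0.2580194   0.05      ]
```

```bash
python3 -m handwheel '{"dp":[[25,-18.5,0],[0,0,40],[0,0,40],[0,0,40],[0,0,30],[0,0,12],[0,0,0]],"twist":[[0,0,0],[0,0,0],[0,0,0],[0,0,0],[0,0,0],[0,0,0],[0,0,0]],"grip":[85,85,85,85,85,85,85]}' 40
python3 -m handwheel '{"dp":[[0,0,0],[0,0,0],[0,0,0],[0,0,0],[0,0,0],[0,0,0],[0,0,0],[0,0,0]],"twist":[[0,0,0],[0,0,0],[0,0,0],[0,0,0],[0,0,0],[0,0,0],[0,0,0],[0,0,0]],"grip":[12,12,12,12,12,12,12,12]}' 40
```

```text
time_s: 3.9
eef_pos: [0.4811, -0.2833, 0.069]
orientation: [0.0, 0.747, -0.665, -0.0]
wrist_force: [-0.6, -0.4, 0.2]
grip_width: 0.992
grasp_force: 0.0
time_s: 4.9
eef_pos: [0.4815, -0.2834, 0.0699]
orientation: [-0.0, 0.747, -0.665, 0.0]
wrist_force: [-0.1, -0.1, 5.1]
grip_width: 0.205
grasp_force: 40.9
```

```bash
python3 -m handwheel '{"dp":[[0,0,-10],[0,0,-30],[0,0,-40],[0,0,-40],[0,0,-40],[0,0,0]],"twist":[[0,0,0],[0,0,0],[0,0,0],[0,0,0],[0,0,0],[0,0,0]],"grip":[12,12,12,12,12,12]}' 40
python3 -m handwheel '{"dp":[[-44,-14,0],[-44,-14,0],[-44,-14,0],[-44,-14,0],[-44,-14,0],[-44,-14,0],[-44,-14,0],[-44,-14,0]],"twist":[[0,0,0],[0,0,0],[0,0,0],[0,0,0],[0,0,0],[0,0,0],[0,0,0],[0,0,0]],"grip":[12,12,12,12,12,12,12,12]}' 40
python3 -m handwheel '{"dp":[[0,0,0],[0,0,0]],"twist":[[0,0,0],[0,0,0]],"grip":[12,12]}' 40
python3 - <<'E'
from h import *
import pickle
c=cam('wrist');pickle.dump(c,open('w2.pkl','wb'))
cv2.imwrite('pics/w2.png',cv2.resize(c[0],(800,600)))
p,Rt=tool();print(p,Rt.round(3).tolist(),c[3])
print(proj([.5555,.0167,.137],c)/.64)
E
```

```text
time_s: 5.65
eef_pos: [0.4828, -0.2839, 0.2331]
orientation: [-0.001, 0.747, -0.665, 0.004]
wrist_force: [-0.1, 0.4, -1.4]
grip_width: 0.207
grasp_force: 40.3
time_s: 6.65
eef_pos: [0.5511, 0.0806, 0.228]
orientation: [0.001, 0.747, -0.665, -0.001]
wrist_force: [0.8, 0.1, -1.4]
grip_width: 0.204
grasp_force: 40.2
time_s: 6.9
eef_pos: [0.551, 0.0791, 0.2281]
orientation: [0.001, 0.747, -0.665, -0.001]
wrist_force: [-0.8, -0.8, -1.0]
grip_width: 0.203
grasp_force: 40.2
[0.55114728 0.07865147 0.22844496] [[0.115, -0.993, -0.002], [-0.993, -0.115, -0.001], [0.0, 0.002, -1.0]] [0.55934766 0.01196502 0.37059826]
[401.98645467 177.72475726]
```

View pics/w2.png

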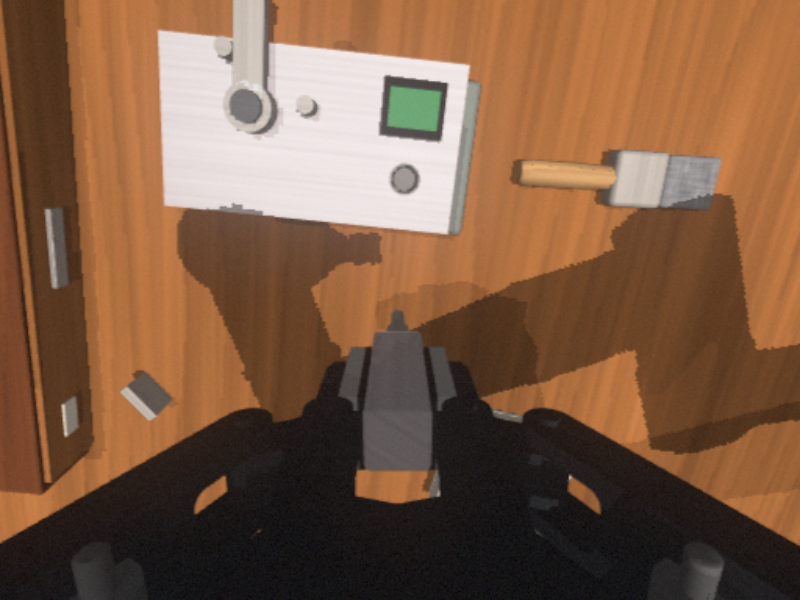

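The wrist view shows the zero recess at (404,179) and the stylus tip at (398,313), held straight between the fingers. I'll compute the tip-to-button offset.

```bash
python3 - <<'E'
from h import *
import pickle
c=pickle.load(open('w2.pkl','rb'));p,Rt=tool()
g=cv2.cvtColor(c[0],cv2.COLOR_BGR2GRAY)
k=g[98:132,242:275]
m=(k<150).astype(np.uint8);n=max(cv2.findContours(m,0,1)[0],key=cv2.contourArea);q,r=cv2.minEnclosingCircle(n);q=np.array(q)+[242,98];print(q,r)
b=onz(q,.137,c);t=onz(np.array([398,313])*.64-.2,.164,c)
print('button',b,'tip',t,'tcp',p);print('from tip',Rt.T@(b-t)*1000,'from tcp',Rt.T@(b-p)*1000)
print('head',[onz(np.array(v)*.64-.2,.137,c).round(4).tolist() for v in[(160,31),(468,66),(449,234),(165,206)]])
E
```

```text
[258.79166603 114.20833397] 9.22435188293457
button [0.55427734 0.0169114  0.137     ] tip [0.55050414 0.0786677  0.164     ] tcp [0.55114728 0.07865147 0.22844496]
from tip [61.77172249  3.27961531 27.02915783] from tcp [61.65833551  3.78760652 91.47522721]
head [[0.6742, -0.0355, 0.137], [0.5309, -0.0376, 0.137], [0.5282, 0.0417, 0.137], [0.6735, 0.0444, 0.137]]
```

```bash
python3 -m handwheel '{"dp":[[30,1.5,0],[31.5,1.5,0],[0,0,0],[0,0,12],[0,0,9],[0,0,6],[0,0,3],[0,0,0]],"twist":[[0,0,0],[0,0,0],[0,0,0],[0,0,0],[0,0,0],[0,0,0],[0,0,0],[0,0,0]],"grip":[12,12,12,12,12,12,12,12]}' 40
python3 - <<'E'
from h import *
c=cam('wrist');cv2.imwrite('pics/w3.png',cv2.resize(c[0][100:300,156:356],(600,600)))
print(tool()[0])
E
```

```text
time_s: 7.95
eef_pos: [0.5559, 0.0181, 0.1991]
orientation: [0.0, 0.747, -0.665, -0.0]
wrist_force: [0.5, -0.3, -1.3]
grip_width: 0.208
grasp_force: 40.2
[0.55609634 0.01805651 0.19940187]
```

View pics/w3.png

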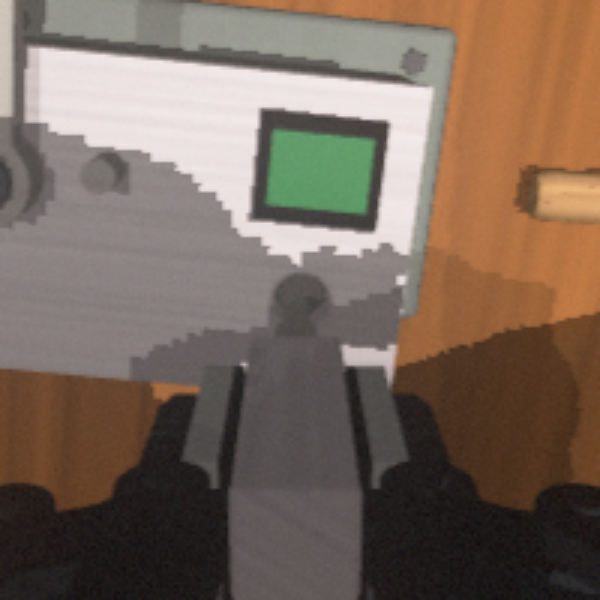

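The tip is in line with the recess, at crop (298,300). I'll press in small steps.

```bash
python3 -m handwheel '{"dp":[[0.7,0,2],[0,0,2],[0,0,0]],"twist":[[0,0,0],[0,0,0],[0,0,0]],"grip":[12,12,12]}' 40
python3 -m handwheel '{"dp":[[0,0,1.5],[0,0,1.5],[0,0,0]],"twist":[[0,0,0],[0,0,0],[0,0,0]],"grip":[12,12,12]}' 40
python3 -m handwheel '{"dp":[[0,0,0.5],[0,0,0.5],[0,0,0]],"twist":[[0,0,0],[0,0,0],[0,0,0]],"grip":[12,12,12]}' 40
```

```text
time_s: 8.38
eef_pos: [0.5561, 0.0171, 0.1954]
orientation: [-0.0, 0.747, -0.665, 0.0]
wrist_force: [-0.5, 0.4, 0.4]
grip_width: 0.205
grasp_force: 40.3
time_s: 8.75
eef_pos: [0.5561, 0.0171, 0.1925]
orientation: [-0.0, 0.747, -0.665, 0.0]
wrist_force: [-1.7, 0.3, 1.2]
grip_width: 0.205
grasp_force: 40.5
time_s: 9.12
eef_pos: [0.5561, 0.0171, 0.1915]
orientation: [-0.0, 0.747, -0.665, 0.0]
wrist_force: [-0.6, -0.6, 1.8]
grip_width: 0.203
grasp_force: 40.5
```

```bash
python3 -m handwheel '{"dp":[[0,0,0.5],[0,0,0.5],[0,0,0]],"twist":[[0,0,0],[0,0,0],[0,0,0]],"grip":[12,12,12]}' 40
python3 -m handwheel '{"dp":[[0,0,0.5],[0,0,0],[0,0,0],[0,0,0]],"twist":[[0,0,0],[0,0,0],[0,0,0],[0,0,0]],"grip":[12,12,12,12]}' 40
```

```text
time_s: 9.5
eef_pos: [0.5562, 0.0171, 0.1912]
orientation: [-0.0, 0.747, -0.665, 0.0]
wrist_force: [-1.7, 0.4, 6.0]
grip_width: 0.204
grasp_force: 41.2
time_s: 10.0
eef_pos: [0.5562, 0.0171, 0.1911]
orientation: [-0.0, 0.747, -0.665, 0.0]
wrist_force: [-3.0, 0.7, 7.0]
grip_width: 0.203
grasp_force: 41.4
```

The button bottomed out: the force jumped while the travel stopped. I'll return the stylus to the stand.

```bash
python3 -m handwheel '{"dp":[[0,0,0],[0,0,-12],[0,0,-30],[0,0,0]],"twist":[[0,0,0],[0,0,0],[0,0,0],[0,0,0]],"grip":[12,12,12,12]}' 40
python3 -m handwheel '{"dp":[[48,18,0],[48,18,0],[48,18,0],[48,18,0],[48,18,0],[48,18,0],[0,0,0],[0,0,0]],"twist":[[0,0,0],[0,0,0],[0,0,0],[0,0,0],[0,0,0],[0,0,0],[0,0,0],[0,0,0]],"grip":[12,12,12,12,12,12,12,12]}' 40
python3 - <<'E'
from h import *
p,Rt=tool();print(p,Rt.T@(np.array([.4815,-.2834,.0698])-p)*1000)
E
```

```text
time_s: 10.5
eef_pos: [0.5573, 0.0174, 0.234]
orientation: [-0.002, 0.747, -0.665, 0.001]
wrist_force: [0.1, 0.4, 0.2]
grip_width: 0.21
grasp_force: 40.3
time_s: 11.5
eef_pos: [0.4814, -0.2812, 0.2308]
orientation: [0.0, 0.746, -0.665, -0.001]
wrist_force: [0.5, 1.1, -0.7]
grip_width: 0.208
grasp_force: 40.2
[ 0.48138409 -0.28118951  0.23078133] [ 2.41544996e+00 -9.66247662e-02  1.60978402e+02]
```

```bash
python3 -m handwheel '{"dp":[[2.4,0,30],[0,0,40],[0,0,30],[0,0,10],[0,0,0]],"twist":[[0,0,0],[0,0,0],[0,0,0],[0,0,0],[0,0,0]],"grip":[12,12,12,12,12]}' 40
python3 -m handwheel '{"dp":[[0,0,10],[0,0,10],[0,0,10],[0,0,0]],"twist":[[0,0,0],[0,0,0],[0,0,0],[0,0,0]],"grip":[12,12,12,12]}' 40
python3 -m handwheel '{"dp":[[0,0,8],[0,0,6],[0,0,5],[0,0,0]],"twist":[[0,0,0],[0,0,0],[0,0,0],[0,0,0]],"grip":[12,12,12,12]}' 40
```

```text
time_s: 12.12
eef_pos: [0.4825, -0.2831, 0.1217]
orientation: [0.0, 0.747, -0.665, -0.0]
wrist_force: [0.7, 0.5, -0.6]
grip_width: 0.207
grasp_force: 40.2
time_s: 12.62
eef_pos: [0.4815, -0.2836, 0.0908]
orientation: [0.0, 0.747, -0.665, -0.001]
wrist_force: [0.3, -0.2, -0.2]
grip_width: 0.208
grasp_force: 40.2
time_s: 13.12
eef_pos: [0.4819, -0.2837, 0.0723]
orientation: [0.0, 0.747, -0.665, -0.0]
wrist_force: [0.7, 0.1, -1.3]
grip_width: 0.206
grasp_force: 40.3
```

Inserted without force. I'll lower the last 2.5 mm, release and lift.

```bash
python3 -m handwheel '{"dp":[[0,0,1.5],[0,0,1],[0,0,0]],"twist":[[0,0,0],[0,0,0],[0,0,0]],"grip":[12,12,12]}' 40
python3 -m handwheel '{"dp":[[0,0,0],[0,0,0],[0,0,0],[0,0,0],[0,0,0],[0,0,0],[0,0,0]],"twist":[[0,0,0],[0,0,0],[0,0,0],[0,0,0],[0,0,0],[0,0,0],[0,0,0]],"grip":[24,40,60,75,75,75,75]}' 40
python3 -m handwheel '{"dp":[[0,0,-20],[0,0,-40],[0,0,-50],[0,0,-50],[0,0,0]],"twist":[[0,0,0],[0,0,0],[0,0,0],[0,0,0],[0,0,0]],"grip":[75,75,75,75,75]}' 40
python3 - <<'E'
from h import *
import pickle
c=cam('wrist');p=tool()[0];print(p)
a=cv2.resize(c[0],(640,480));
t=cam('top');pickle.dump(t,open('t2.pkl','wb'));b=cv2.resize(t[0][120:260,240:440],(600,420))
cv2.imwrite('pics/w4.png',a); cv2.imwrite('pics/t2.png',b)
E
```

```text
time_s: 13.5
eef_pos: [0.4822, -0.2838, 0.0704]
orientation: [-0.0, 0.747, -0.665, 0.0]
wrist_force: [0.2, 0.4, -1.0]
grip_width: 0.204
grasp_force: 40.3
time_s: 14.38
eef_pos: [0.4822, -0.2838, 0.0703]
orientation: [0.0, 0.747, -0.665, -0.0]
wrist_force: [-0.7, -0.4, -0.3]
grip_width: 0.88
grasp_force: 0.0
time_s: 15.0
eef_pos: [0.4845, -0.2847, 0.2354]
orientation: [-0.002, 0.747, -0.665, 0.005]
wrist_force: [-0.5, -0.0, -0.3]
grip_width: 0.874
grasp_force: 0.0
[ 0.48299949 -0.28394304  0.2324166 ]
```

View pics/w4.png

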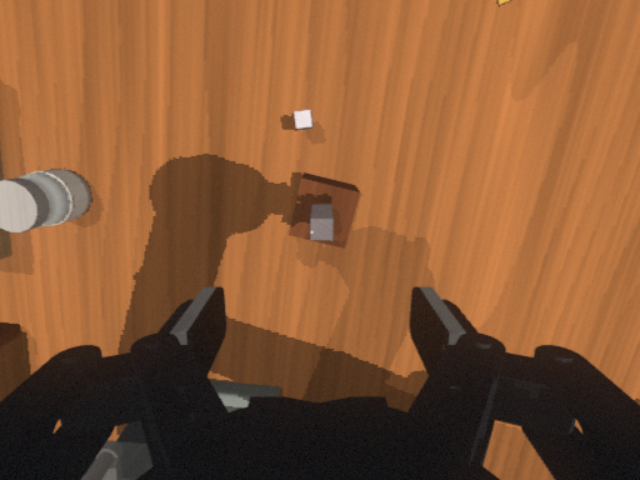

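The stylus stands upright in the stand at (321,228), released. Next I'll go above the pin.

```bash
python3 -m handwheel '{"dp":[[-36,-34,0],[-36,-34,0],[-36,-34,0],[-36,-34,0],[-35,-34,0],[0,0,0],[0,0,0]],"twist":[[0,0,0],[0,0,0],[0,0,0],[0,0,0],[0,0,0],[0,0,6],[0,0,0]],"grip":[60,60,60,60,60,60,60]}' 40
python3 - <<'E'
from h import *
import pickle
c=cam('wrist');pickle.dump(c,open('w5.pkl','wb'));p,Rt=tool();print(p,Rt.round(3).tolist())
cv2.imwrite('pics/w5.png',cv2.resize(c[0],(800,600)))
print(proj([.631,-.0865,.184],c)/.64,proj([.6304,-.0067,.149],c)/.64)
E
```

```text
time_s: 15.98
eef_pos: [0.6298, -0.0858, 0.228]
orientation: [0.002, 0.712, -0.703, -0.001]
wrist_force: [-0.2, 0.2, -1.1]
grip_width: 0.704
grasp_force: 0.0
[ 0.62973646 -0.08630669  0.22847412] [[0.013, -1.0, -0.003], [-1.0, -0.013, -0.0], [0.0, 0.003, -1.0]]
[393.74151577 326.19145149] [393.25969972 439.90383709]
```

View pics/w5.png

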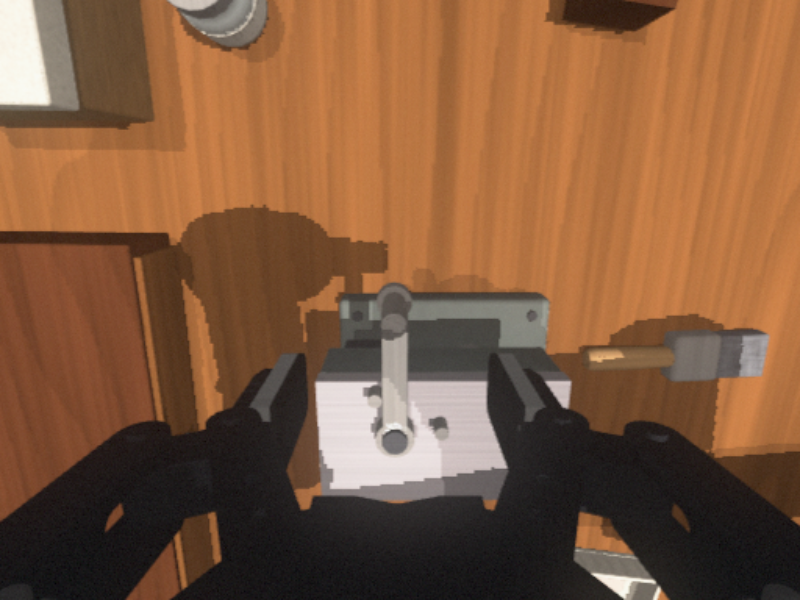

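The pin top is at (395,324), where I predicted it, between the open fingers. The hub is at (395,440). I'll go down and grip.

```bash
python3 -m handwheel '{"dp":[[0,-1,20],[0,0,25],[0,0,20],[0,0,9],[0,0,0]],"twist":[[0,0,0],[0,0,0],[0,0,0],[0,0,0],[0,0,0]],"grip":[60,60,60,60,60]}' 40
python3 -m handwheel '{"dp":[[0,0,0],[0,0,0],[0,0,0],[0,0,0],[0,0,0],[0,0,0],[0,0,0],[0,0,0]],"twist":[[0,0,0],[0,0,0],[0,0,0],[0,0,0],[0,0,0],[0,0,0],[0,0,0],[0,0,0]],"grip":[5,5,5,5,5,5,5,5]}' 40
```

```text
time_s: 16.65
eef_pos: [0.631, -0.0869, 0.1558]
orientation: [0.001, 0.711, -0.703, -0.0]
wrist_force: [-1.0, 0.0, 0.2]
grip_width: 0.701
grasp_force: 0.0
time_s: 17.65
eef_pos: [0.6313, -0.0864, 0.1571]
orientation: [0.0, 0.711, -0.703, 0.0]
wrist_force: [-2.8, 0.3, 5.3]
grip_width: 0.118
grasp_force: 39.1
```

```bash
python3 -m handwheel '{"dp":[[-0.4,8,0],[-0.4,8,0],[-0.4,8,0],[-0.4,8,0],[0,0,0]],"twist":[[0,0,5.73],[0,0,5.73],[0,0,5.73],[0,0,5.73],[0,0,0]],"grip":[5,5,5,5,5]}' 40
python3 - <<'E'
from h import *
s=read_state();p=np.array(s['eef_pos']);v=p[:2]-[.6304,-.0067];print(np.hypot(*v),np.degrees(np.arctan2(v[1],v[0])),s['wrist_force'])
E
```

```text
time_s: 18.27
eef_pos: [0.6012, -0.081, 0.1571]
orientation: [0.001, -0.558, 0.83, -0.001]
wrist_force: [1.8, -2.4, 2.2]
grip_width: 0.124
grasp_force: 39.1
0.07980975258035071 -111.44726367907367 [ 1.84203155 -2.40410214  2.17126258]
```

```bash
python3 -m handwheel '{"dp":[[-0.4,8,0],[-0.4,8,0],[-0.4,8,0],[-0.4,8,0],[-0.4,8,0],[0,0,0]],"twist":[[0,0,5.73],[0,0,5.73],[0,0,5.73],[0,0,5.73],[0,0,5.73],[0,0,0]],"grip":[5,5,5,5,5,5]}' 40
python3 -m handwheel '{"dp":[[-0.2,4,0],[-0.2,4,0],[0,0,0]],"twist":[[0,0,2.8],[0,0,2.8],[0,0,0]],"grip":[5,5,5]}' 40
python3 - <<'E'
from h import *
s=read_state();p,Rt=tool();v=p[:2]-[.6304,-.0067];print(np.hypot(*v),np.degrees(np.arctan2(v[1],v[0])),Rt.T@s['wrist_force'],Rt[:,0])
E
```

```text
time_s: 19.02
eef_pos: [0.5688, -0.0577, 0.1571]
orientation: [0.0, -0.336, 0.942, -0.001]
wrist_force: [0.3, -6.1, 5.1]
grip_width: 0.125
grasp_force: 39.2
time_s: 19.4
eef_pos: [0.5642, -0.0515, 0.1571]
orientation: [-0.0, -0.289, 0.957, -0.001]
wrist_force: [-0.7, -5.8, 5.1]
grip_width: 0.12
grasp_force: 39.3
0.07994034543273384 -145.94452470959757 [ 3.83606747 -4.47170982 -5.12353748] [-0.83276642 -0.55362375  0.00091071]
```

```bash
python3 -m handwheel '{"dp":[[0,1,0],[0,1,0],[0,0,0]],"twist":[[0,0,0],[0,0,0],[0,0,0]],"grip":[5,5,5]}' 60
python3 - <<'E'
from h import *
s=read_state();p,Rt=tool();v=p[:2]-[.6304,-.0067];print(np.hypot(*v),np.degrees(np.arctan2(v[1],v[0])),Rt.T@s['wrist_force'])
E
python3 -m handwheel '{"dp":[[0,1,0],[0,0.5,0],[0,0,0],[0,0,0]],"twist":[[0,0,0],[0,0,0],[0,0,0],[0,0,0]],"grip":[5,5,5,5]}' 60
python3 - <<'E'
from h import *
s=read_state();p,Rt=tool();v=p[:2]-[.6304,-.0067];print(np.hypot(*v),np.degrees(np.arctan2(v[1],v[0])),Rt.T@s['wrist_force'])
E
```

```text
time_s: 19.77
eef_pos: [0.5636, -0.0506, 0.1571]
orientation: [0.0, -0.289, 0.957, -0.002]
wrist_force: [0.9, -9.1, 4.3]
grip_width: 0.116
grasp_force: 58.5
0.0799387370288814 -146.6831888818564 [ 4.3162322  -8.11104336 -4.31047373]
time_s: 20.27
eef_pos: [0.5635, -0.0504, 0.1572]
orientation: [0.001, -0.289, 0.957, -0.002]
wrist_force: [2.3, -13.5, 2.9]
grip_width: 0.116
grasp_force: 58.5
0.07989621609839975 -146.8703320644417 [  5.53305715 -12.51478346  -2.83115685]
```

The force climbs while the arm no longer moves, so it is on its stop. I'll settle and check once.

```bash
python3 -m handwheel '{"dp":[[0,0,0],[0,0,0],[0,0,0],[0,0,0],[0,0,0],[0,0,0]],"twist":[[0,0,0],[0,0,0],[0,0,0],[0,0,0],[0,0,0],[0,0,0]],"grip":[5,5,5,5,5,5]}' 60
python3 - <<'E'
from h import *
a=cam('top')[0][110:270,230:440];b=cam('scene')[0][130:290,100:310]
cv2.imwrite('pics/f.png',cv2.resize(np.hstack([a,b]),(798,304),interpolation=cv2.INTER_CUBIC))
E
```

```text
time_s: 21.02
eef_pos: [0.5635, -0.0504, 0.1572]
orientation: [0.001, -0.289, 0.957, -0.002]
wrist_force: [2.9, -13.6, 2.6]
grip_width: 0.117
grasp_force: 58.5
```

View pics/f.png

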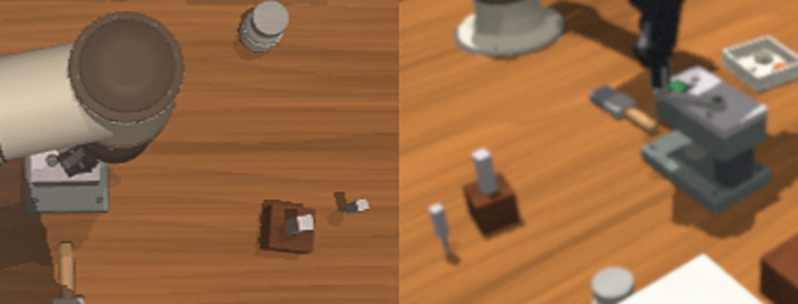

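The stylus stands in its stand at (300,225). The gripper holds the pin at the head's front right (660,90), with the bar swung round, and the bystanders in view look undisturbed.

```bash
python3 -c "from cell import finish_job;print(finish_job())"
```

```text
the job is handed in; nothing more can be done
None
```

I zeroed the gauge with the stylus, stood the stylus back in its stand, and handed the job in at about 21 s with the gripper holding the lifting arm at its stop; the hand-in returned no verdict.

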